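# Put the stamping kit back in its caddy

## Task

Put the stamping kit away in its wooden caddy: stand the long, the square and the round rubber stamp upright and lay the closed ink pad flat, each fully down in the pocket cut to its own outline. The wax seal and the mint tin do not belong to the kit: leave them where they are on the desk.

Things in the scene. Friction and masses are not known exactly. Their poses are not given: they have to be found in the camera images.
- stamp_long: Long wooden rubber stamp, about 65 g: rectangular base 28 mm (x) by 70 mm (y) by 22 mm high. A turned wooden handle stands on its centre: foot and waist up to z = 50 mm, a straight round grip 22 mm in diameter from z = 50 to 78 mm, domed top at 86 mm. Standing upright on the desk, loose. Origin: centre of its underside, z up. 
- stamp_square: Square wooden rubber stamp, about 60 g: base 40 by 40 mm (sides along x and y) by 22 mm high. A turned wooden handle stands on its centre: foot and waist up to z = 50 mm, a straight round grip 22 mm in diameter from z = 50 to 78 mm, domed top at 86 mm. Standing upright on the desk, loose. Origin: centre of its underside, z up. 
- stamp_round: Round wooden rubber stamp, about 55 g: round wooden base 38 mm in diameter, 22 mm high. A turned wooden handle stands on its centre: foot and waist up to z = 50 mm, a straight round grip 22 mm in diameter from z = 50 to 78 mm, domed top at 86 mm. Standing upright on the desk, loose. Origin: centre of its underside, z up. 
- ink_pad: Closed metal ink pad, about 90 g: square-cornered flat case 46 mm (x) by 70 mm (y) by 22 mm high, with a pressed rectangular panel in the lid. Lies flat and loose on the desk. Origin: centre of its underside, z up. Set in its pocket it stands 14 mm proud of the block.
- pocket_long: Fixed wooden block, 88 (x) by 104 (y) by 16 mm, one of four alike set two by two, 2 mm apart, all turned the same way, in a shallow dark caddy (196 by 228 mm; rim 18 mm, block tops 23 mm above the desk). Origin: centre of its underside, z up. Green-felted pocket in its middle, 8 mm deep (floor 8 mm, block top 16 mm above the origin): a long rectangle, 44 mm (x) by 86 mm (y).
- pocket_square: Fixed wooden block, 88 (x) by 104 (y) by 16 mm, one of four alike set two by two, 2 mm apart, all turned the same way, in a shallow dark caddy (196 by 228 mm; rim 18 mm, block tops 23 mm above the desk). Origin: centre of its underside, z up. Green-felted pocket in its middle, 8 mm deep (floor 8 mm, block top 16 mm above the origin): a square, 56 by 56 mm.
- pocket_round: Fixed wooden block, 88 (x) by 104 (y) by 16 mm, one of four alike set two by two, 2 mm apart, all turned the same way, in a shallow dark caddy (196 by 228 mm; rim 18 mm, block tops 23 mm above the desk). Origin: centre of its underside, z up. Green-felted pocket in its middle, 8 mm deep (floor 8 mm, block top 16 mm above the origin): a round, 54 mm in diameter.
- pocket_pad: Fixed wooden block, 88 (x) by 104 (y) by 16 mm, one of four alike set two by two, 2 mm apart, all turned the same way, in a shallow dark caddy (196 by 228 mm; rim 18 mm, block tops 23 mm above the desk). Origin: centre of its underside, z up. Green-felted pocket in its middle, 8 mm deep (floor 8 mm, block top 16 mm above the origin): a broad rectangle, 62 mm (x) by 86 mm (y).
- wax_seal: Sealing-wax seal, not part of the stamping kit: small round brass head 26 mm in diameter, 22 mm high, under the same turned wooden handle as the stamps, 86 mm high in all. Stands upright and loose on the desk. Origin: centre of its underside.
- mint_tin: Mint tin, not part of the stamping kit: flat metal tin with rounded corners, 60 mm (x) by 94 mm (y) by 22 mm high, larger than the ink pad. Lies loose on the desk. Origin: centre of its underside.
Not all that is in view belongs to the job. Leave any turquoise look-alike of the stamp_round alone. Leave any yellow look-alike of the ink_pad alone.

How it is judged:
At the end, for the whole second after the job is handed in: Each stamp and the ink pad rests in its own pocket: centre within 14 mm of the block's centre, underside no more than 3.5 mm above the pocket floor, tilted under 0.1 rad, released, at rest. Wax seal and mint tin level (under 0.1 rad) and within 15 mm of where they began (horizontal distance between stamp_long and pocket_long below 0.014 m and z of stamp_long in the frame of pocket_long between 0.004 and 0.0115 m and angle between each of stamp_long, stamp_square, stamp_round, ink_pad, wax_seal, mint_tin's own z axis and vertical below 0.1 rad and linear speed of each of stamp_long, stamp_square, stamp_round, ink_pad below 0.02 m/s and angular speed of each of stamp_long, stamp_square, stamp_round, ink_pad below 0.2 rad/s and horizontal distance between stamp_square and pocket_square below 0.014 m and z of stamp_square in the frame of pocket_square between 0.004 and 0.0115 m and horizontal distance between stamp_round and pocket_round below 0.014 m and z of stamp_round in the frame of pocket_round between 0.004 and 0.0115 m and horizontal distance between ink_pad and pocket_pad below 0.014 m and z of ink_pad in the frame of pocket_pad between 0.004 and 0.0115 m and distance of each of wax_seal, mint_tin from where it was at the start of the episode below 0.015 m); the robot touches nothing.
It fails at once if the wax seal or the mint tin is displaced by more than 15 mm (distance of any of wax_seal, mint_tin from where it was at the start of the episode above 0.015 m).
It fails at once if the wax seal is knocked over (angle between wax_seal's own z axis and vertical above 0.5 rad).
It also fails if it takes over 104 s, if anything falls off the work surface, if the arm or the gripper's body presses on something with over 40 N, if the wrist force passes 120 N, or if a joint passes its speed limit or range.

## Robot

A 7-joint arm with a two-finger parallel gripper is mounted at the origin on the work surface. World frame = base frame: x ahead of the robot, y to its left, z up, the work surface at z = 0. Lengths are in m, angles in rad, forces in N, time in s.
With the tool pointing down it reaches from about 0.425 to 0.95 m from the base axis. Payload 4.7 kg.
Tool frame: the origin (TCP) lies at the very end of the fingers, on their centre line; the grasp point (between the pads) lies 19 mm behind it; z points along the fingers, y is the line along which they close (so a half turn about z gives the same grasp; the last joint's range is limited). The gripper opens to 87 mm and grips with 3 to 60 N. Pads are 19 mm wide; open, the fingers measure 117 mm over their backs; the gripper's body (75 mm by 190 mm) begins 51 mm behind the grasp point.
Start: joints at [-1.272, 0.469, -0.049, 1.532, 0.024, 1.141, -0.082], TCP at [0.217, 0.639, 0.223] pointing down, gripper open.
Joint ranges: [-2.59, 2.59], [-0.33, 1.99], [-1.39, 1.29], [0.1, 2.45], [-1.04, 4.18], [0.21, 1.99], [-2.66, 2.66]. Speed limits (rad/s): [2.57, 2.57, 3.14, 3.14, 3.14, 3.14, 3.14].

## Interface

Orientations are given as a unit quaternion [w, x, y, z].
In Python, from rig import env gives the robot as it stands.
- The arm moves only by the tool apply_moves, never from a script. Its argument "moves" is a list of rows, each an object of numbers: "wx", "wy", "wz": the turn, a rotation vector about the tool's x, y, z in parts of the range, where 1.0 means 4 rad; "tx", "ty", "tz": the shift along the tool's x, y, z in normalised numbers (1 is 1000 mm); "jaw": the finger opening in m, from 0 to 0.087. A call has 1 to 20 rows; each row is the pose to reach, as a shift and turn from the pose commanded when the call began, along the tool's axes at that moment; what a row does not reach only later rows make up. A row lasts 1/12 s, in which the tool goes at most 41.7 mm and 7.16 degrees, less where a joint would pass 70% of its speed; a pose out of reach is approached as far as the arm can. Shift and turn numbers lie between -1 and 1, and a call with a number outside is refused. A call with a gripper value outside its range is refused whole. The fingers move at their own pace and stop on an object; "grip_force" is the grip in N (left out, the last holds). Time passes only in rows, so rows that repeat a pose let the fingers close. It gives the time, the measured TCP pose, the force, the opening and the grip force at its end, in the units of the state.
- env.observe(): the state, without advancing time (a new reading comes with each control period).
- env.capture(name): name is "scene" or "top"; returns the picture (480x640x3 uint8, red, green, blue); there is no depth.
- env.calibration(name): a dict with "camera_matrix" (3x3 intrinsics, pixels), "cam_to_world" (4x4, takes a point from camera to world coordinates). Camera axes: x right, y down, z forward; pixel columns grow to the right and rows downward; lengths in m; the calibration is good to about 2 mm. A picture is of the moment at which its call begins. calibration takes no time and is no camera call.
- env.job_done(): hands the job in; it is judged then, once.
The state is a dict: "clock": time; "qpos": joint angles; "joint_vel": joint speeds; "tau": joint torques, N m; "position": TCP position; "ee_rot": TCP orientation; "wrist_force": force on the tool from outside, world axes, zero at the start; "moment": the same for the moment, N m; "opening": finger opening in m; "gripper_force": force on a finger pad.
Only numpy, scipy, OpenCV 4.12 (cv2) and the standard library are available. Lean on these libraries where they do the work, as an engineer would, in place of code of your own. Each camera call takes 0.05 s, during which the arm holds its last target. There are 200 camera calls.

## Working session

There is one attempt and no reset: what is moved stays moved. The work goes in short steps, Python scripts to look and compute and a tool call to move; the robot and the scene stay as the last step left them, time stands still between calls to the robot, and variables do not carry over. Pictures are saved under pics/ and viewed, at most 14 in all, crops included, and the job is handed in when it is done.

Besides the shell and the picture viewer there is one more tool, called after "Emit:" as name(argument=value, ...) on one line, values as JSON. apply_moves: Moves the arm, as the interface text tells. Its arguments: {"type":"object","properties":{"moves":{"type":"array"},"grip_force":{"type":"number"}},"required":["moves"]}

```bash
ls; mkdir -p pics; python3 - <<'E'
from rig import env
import cv2
for n in("scene","top"):
    cv2.imwrite(f"pics/{n}0.png",env.capture(n)[:,:,::-1]); c=env.calibration(n); print(n,c["camera_matrix"].round(1).tolist(),c["cam_to_world"].round(4).tolist())
s=env.observe(); print({k:s[k] for k in("clock","position","ee_rot","opening")})
E
```

```text
pics
scene [[618.6, 0.0, 316.4], [0.0, 618.6, 240.5], [0.0, 0.0, 1.0]] [[-0.8126, 0.3206, -0.4867, 1.1407], [0.5827, 0.4346, -0.6867, 0.8177], [-0.0086, -0.8417, -0.5399, 0.6664], [0.0, 0.0, 0.0, 1.0]]
top [[619.1, 0.0, 323.2], [0.0, 619.1, 244.2], [0.0, 0.0, 1.0]] [[0.0176, -0.9927, 0.1191, 0.4056], [-0.9998, -0.0175, 0.0017, 0.0346], [0.0004, -0.1191, -0.9929, 1.4372], [0.0, 0.0, 0.0, 1.0]]
{'clock': 0.1, 'position': array([0.21713314, 0.63854439, 0.2215971 ]), 'ee_rot': array([-1.13190296e-04,  1.63149420e-01,  9.86600977e-01, -8.75482322e-04]), 'opening': 0.08729193338172356}
```

View pics/top0.png

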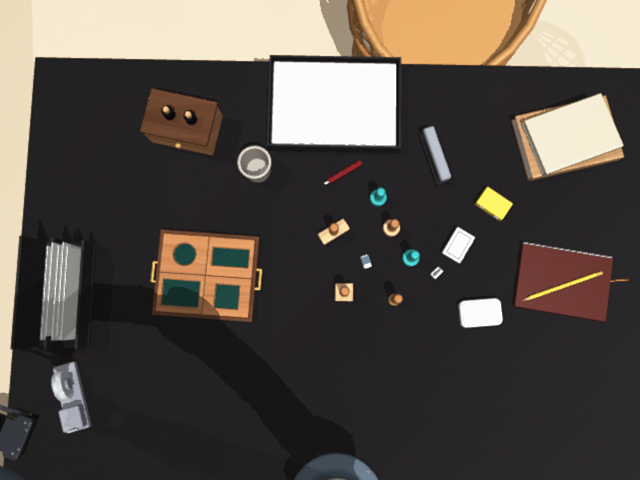

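View pics/scene0.png

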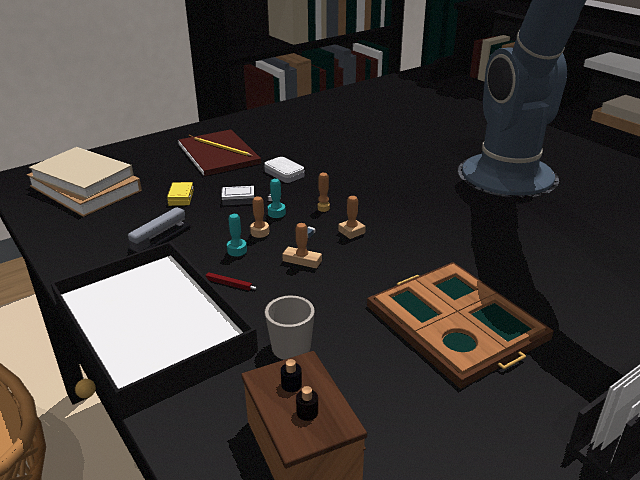

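Candidates in the top view:
- **Long stamp:** (333,231).
- **Square stamp:** (344,292).
- **Round stamp:** the natural-wood one at (392,227). The stamps at (378,196) and (411,257) are turquoise decoys, and the dark brass head at (397,299) is the wax seal.
- **Ink pad:** the case with a rectangular panel at (459,245). The larger rounded one at (481,313) is the mint tin, and the yellow one at (494,203) is a decoy.
- **Caddy:** round pocket (184,254), long (230,257), pad (181,293), square (227,297).

I'll confirm these in an enlarged crop.

```bash
python3 - <<'E'
import cv2
im=cv2.imread("pics/top0.png")
cv2.imwrite("pics/cropA.png",cv2.resize(im[180:335,310:510],None,fx=3.8,fy=3.8,interpolation=cv2.INTER_CUBIC))
cv2.imwrite("pics/cropB.png",cv2.resize(im[222:328,145:270],None,fx=5.5,fy=5.5,interpolation=cv2.INTER_CUBIC))
E
```

```text
(no output)
```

View pics/cropA.png

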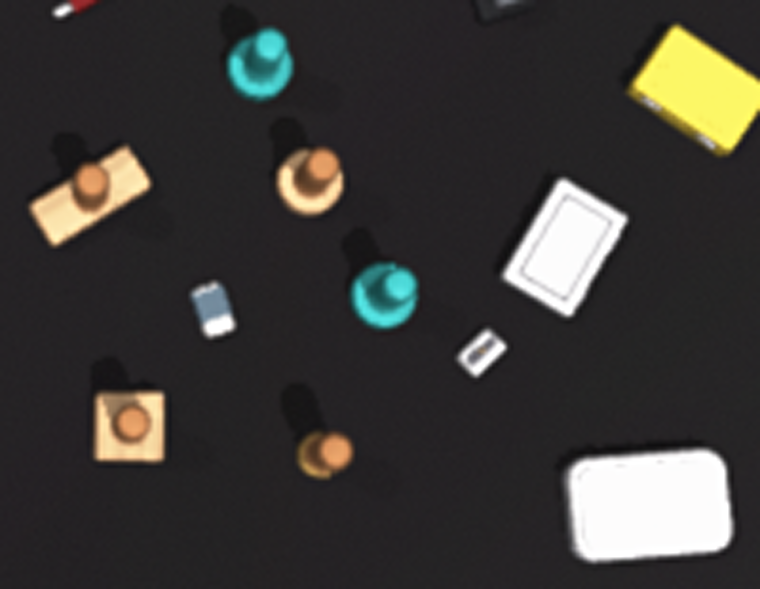

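View pics/cropB.png

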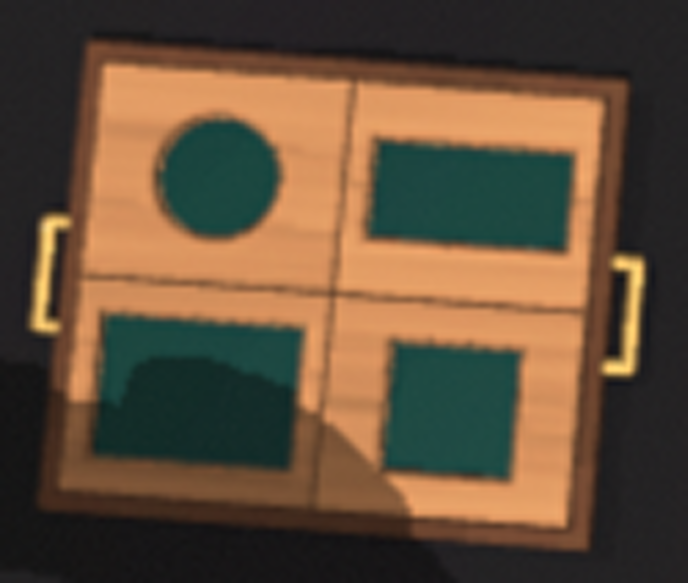

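Crop A confirms the identification. The panelled, square-cornered case is the ink pad, the pale-wood round base is stamp_round, the brass head is the wax seal and the rounded tin is the mint tin. Crop B shows the four pockets. Next I turn the pixels into poses and check the sizes.

```bash
cat > h.py <<'E'
import numpy as np
from rig import env
def ray(cam,uv,z):
    c=env.calibration(cam);K,T=c["camera_matrix"],c["cam_to_world"]
    d=T[:3,:3]@np.linalg.solve(K,[uv[0],uv[1],1]);o=T[:3,3]
    return (o+d*(z-o[2])/d[2])[:2]
def proj(cam,p):
    c=env.calibration(cam);q=np.linalg.inv(c["cam_to_world"])@np.r_[p,1];q=c["camera_matrix"]@q[:3];return q[:2]/q[2]
def delta(p,az):
    "shift/turn in tool axes to reach TCP p with tool-y azimuth az (deg, mod 180)"
    from scipy.spatial.transform import Rotation as R
    s=env.observe();w,x,y,z=s["ee_rot"];r=R.from_quat([x,y,z,w])
    ty=r.as_matrix()[:,1];a=np.degrees(np.arctan2(ty[1],ty[0]))
    wz=-((az-a+90)%180-90)
    print("az now",a.round(1),"wz rad",np.radians(wz).round(3),"or",np.radians(wz-180*np.sign(wz)).round(3),"t",r.inv().apply(np.array(p)-s["position"]).round(4),"tool z",r.as_matrix()[:,2].round(4),"pos",s["position"].round(4),"open",round(s["opening"],4),"q7",s["qpos"][6].round(2),"t",s["clock"])
E
python3 - <<'E'
from h import *
import cv2
def A(p): return (np.array(p)+.5)/3.8-.5+[310,180]
def B(p): return (np.array(p)+.5)/5.5-.5+[145,222]
def rect(n,pts,f,z):
    P=np.float32([ray("top",f(p),z) for p in pts]);(c,s,a)=cv2.minAreaRect(P)
    e=[P[(i+1)%4]-P[i] for i in range(4)]
    i=np.argmax([np.hypot(*v) for v in e]); v=e[i]-e[(i+2)%4]
    print(n,"c",P.mean(0).round(4),"sides",[round(float(np.hypot(*v)),4) for v in e],"long az",np.degrees(np.arctan2(v[1],v[0])).round(1),"r",np.hypot(*P.mean(0)).round(3)); return P.mean(0)
L=rect("long",[(128,146),(152,186),(55,245),(29,206)],A,.022)
S=rect("square",[(96,392),(164,392),(164,461),(94,461)],A,.022)
I=rect("pad",[(563,178),(627,216),(570,317),(502,276)],A,.018)
M=rect("mint",[(570,450),(732,450),(732,560),(570,560)],A,.018)
rect("blocks",[(101,63),(607,97),(567,528),(57,490)],B,.023)
rect("plong",[(373,139),(575,153),(567,250),(366,238)],B,.023)
rect("psq",[(388,341),(522,350),(511,480),(383,470)],B,.023)
rect("ppad",[(103,316),(304,328),(289,467),(92,457)],B,.023)
print("pround",ray("top",B((218,177)),.023))
for n,t,b in(("long",(92,182),None),("square",(132,422),None),("round",(323,164),(310,182)),("wax",(336,450),(322,455))):
    print(n,"handle",ray("top",A(t),.084).round(4),"base",b and ray("top",A(b),.022).round(4),"scene px of top",proj("scene",np.r_[ray("top",A(t),.084),.086]).round(0))
print("pad/mint scene px",proj("scene",np.r_[I,.022]).round(0),proj("scene",np.r_[M,.022]).round(0))
for n,p in(("tq1",(411,250)),("tq2",(380,189))): print(n,ray("top",p,.08).round(3))
delta([.5,.3,.2],35)
E
```

```text
long c [0.6062 0.0136] sides [0.0286, 0.0691, 0.0286, 0.0706] long az -57.5 r 0.606
square c [ 0.4667 -0.0116] sides [0.0409, 0.0413, 0.042, 0.0414] long az 91.0 r 0.467
pad c [ 0.5806 -0.2752] sides [0.0449, 0.0716, 0.0477, 0.0714] long az 149.4 r 0.642
mint c [ 0.4255 -0.3251] sides [0.0974, 0.0656, 0.0969, 0.0656] long az -89.0 r 0.535
blocks c [0.4999 0.3058] sides [0.2128, 0.1798, 0.2114, 0.1784] long az -93.0 r 0.586
plong c [0.5418 0.2502] sides [0.0847, 0.0407, 0.084, 0.0416] long az -92.7 r 0.597
psq c [0.4522 0.255 ] sides [0.0558, 0.0538, 0.0531, 0.0533] long az -93.1 r 0.519
ppad c [0.4579 0.3605] sides [0.0838, 0.0577, 0.0816, 0.0584] long az -92.1 r 0.583
pround [0.54747461 0.35579516]
long handle [0.6054 0.0141] base None scene px of top [301. 223.]
square handle [ 0.4666 -0.011 ] base None scene px of top [352. 196.]
round handle [ 0.6184 -0.1201] base [ 0.6169 -0.1193] scene px of top [257. 196.]
wax handle [ 0.4526 -0.1282] base [ 0.4516 -0.1272] scene px of top [323. 172.]
pad/mint scene px [237. 190.] [283. 164.]
tq1 [ 0.559 -0.157]
tq2 [ 0.695 -0.088]
az now 71.2 wz rad 0.632 or -2.509 t [-0.3768 -0.2294  0.022 ] tool z [-5.0e-04 -1.7e-03 -1.0e+00] pos [0.2171 0.6385 0.2216] open 0.0873 q7 -0.08 t 0.1
```

The checks agree: the sizes match, the scene camera reprojects to the expected pixels, and the blocks measure 179 x 212 mm against a nominal 178 x 210. I'll place the ink pad first, because the gripper body would foul stamps already standing in the caddy.

Units first: turns go in shares of 4 rad. So 0.206 rad / 4 = 0.0515.

Emit:
apply_moves(moves=[{"tx": -0.03, "ty": -0.02, "tz": 0, "wz": 0.0125, "jaw": 0.066}, {"tx": -0.06, "ty": -0.036, "tz": 0, "wz": 0.025, "jaw": 0.066}, {"tx": -0.09, "ty": -0.055, "tz": 0, "wz": 0.05, "jaw": 0.066}, {"tx": -0.377, "ty": -0.229, "tz": 0.02, "wz": 0.0515, "jaw": 0.066}, {"tx": -0.377, "ty": -0.229, "tz": 0.02, "wz": 0.0515, "jaw": 0.066}, {"tx": -0.377, "ty": -0.229, "tz": 0.02, "wz": 0.0515, "jaw": 0.066}, {"tx": -0.377, "ty": -0.229, "tz": 0.02, "wz": 0.0515, "jaw": 0.066}, {"tx": -0.377, "ty": -0.229, "tz": 0.02, "wz": 0.0515, "jaw": 0.066}, {"tx": -0.377, "ty": -0.229, "tz": 0.02, "wz": 0.0515, "jaw": 0.066}, {"tx": -0.377, "ty": -0.229, "tz": 0.02, "wz": 0.0515, "jaw": 0.066}, {"tx": -0.377, "ty": -0.229, "tz": 0.02, "wz": 0.0515, "jaw": 0.066}], grip_force=25)

```text
$.moves[0]: bad value
```

```bash
python3 -c "
from h import *
delta([.5806,-.2752,.12],59.4)"
```

```text
az now 71.2 wz rad 0.206 or -2.935 t [-0.6383 -0.7479  0.103 ] tool z [-5.0e-04 -1.7e-03 -1.0e+00] pos [0.2171 0.6385 0.2216] open 0.0873 q7 -0.08 t 0.1
```

Converted, 0.05 rad / 4 = 0.0125.

Emit:
apply_moves(moves=[{"wx": 0, "wy": 0, "wz": 0.0125, "tx": -0.03, "ty": -0.02, "tz": 0, "jaw": 0.066}], grip_force=25)

```text
clock: 0.18
position: [0.232, 0.6151, 0.2213]
ee_rot: [-0.003, 0.183, 0.983, 0.001]
wrist_force: [-0.7, 0.7, 0.7]
opening: 0.085
gripper_force: 0.0
```

Converted, 0.15 rad / 4 = 0.0375.

Emit:
apply_moves(moves=[{"wx": 0, "wy": 0, "wz": 0.0375, "tx": -0.357, "ty": -0.191, "tz": 0.02, "jaw": 0.066}, {"wx": 0, "wy": 0, "wz": 0.0375, "tx": -0.357, "ty": -0.191, "tz": 0.02, "jaw": 0.066}, {"wx": 0, "wy": 0, "wz": 0.0375, "tx": -0.357, "ty": -0.191, "tz": 0.02, "jaw": 0.066}, {"wx": 0, "wy": 0, "wz": 0.0375, "tx": -0.357, "ty": -0.191, "tz": 0.02, "jaw": 0.066}, {"wx": 0, "wy": 0, "wz": 0.0375, "tx": -0.357, "ty": -0.191, "tz": 0.02, "jaw": 0.066}, {"wx": 0, "wy": 0, "wz": 0.0375, "tx": -0.357, "ty": -0.191, "tz": 0.02, "jaw": 0.066}, {"wx": 0, "wy": 0, "wz": 0.0375, "tx": -0.357, "ty": -0.191, "tz": 0.02, "jaw": 0.066}, {"wx": 0, "wy": 0, "wz": 0.0375, "tx": -0.357, "ty": -0.191, "tz": 0.02, "jaw": 0.066}, {"wx": 0, "wy": 0, "wz": 0.0375, "tx": -0.357, "ty": -0.191, "tz": 0.02, "jaw": 0.066}, {"wx": 0, "wy": 0, "wz": 0.0375, "tx": -0.645, "ty": -0.696, "tz": 0.05, "jaw": 0.066}, {"wx": 0, "wy": 0, "wz": 0.0375, "tx": -0.645, "ty": -0.696, "tz": 0.05, "jaw": 0.066}, {"wx": 0, "wy": 0, "wz": 0.0375, "tx": -0.645, "ty": -0.696, "tz": 0.05, "jaw": 0.066}, {"wx": 0, "wy": 0, "wz": 0.0375, "tx": -0.645, "ty": -0.696, "tz": 0.05, "jaw": 0.066}, {"wx": 0, "wy": 0, "wz": 0.0375, "tx": -0.645, "ty": -0.696, "tz": 0.05, "jaw": 0.066}, {"wx": 0, "wy": 0, "wz": 0.0375, "tx": -0.645, "ty": -0.696, "tz": 0.05, "jaw": 0.066}, {"wx": 0, "wy": 0, "wz": 0.0375, "tx": -0.645, "ty": -0.696, "tz": 0.05, "jaw": 0.066}, {"wx": 0, "wy": 0, "wz": 0.0375, "tx": -0.645, "ty": -0.696, "tz": 0.05, "jaw": 0.066}, {"wx": 0, "wy": 0, "wz": 0.0375, "tx": -0.645, "ty": -0.696, "tz": 0.05, "jaw": 0.066}, {"wx": 0, "wy": 0, "wz": 0.0375, "tx": -0.645, "ty": -0.696, "tz": 0.05, "jaw": 0.066}, {"wx": 0, "wy": 0, "wz": 0.0375, "tx": -0.645, "ty": -0.696, "tz": 0.05, "jaw": 0.066}])

```text
clock: 1.85
position: [0.5569, -0.1287, 0.1799]
ee_rot: [-0.0, 0.261, 0.965, 0.0]
wrist_force: [-0.2, 0.4, 0.1]
opening: 0.0658
gripper_force: 0.0
```

```bash
python3 -c "
from h import *
delta([.5806,-.2752,.12],59.4)"
```

```text
az now 59.8 wz rad 0.006 or -3.135 t [-0.0943 -0.1146  0.0599] tool z [-5.e-04  4.e-04 -1.e+00] pos [ 0.5569 -0.1287  0.1799] open 0.0658 q7 1.32 t 1.85
```

Converted, 0.006 rad / 4 = 0.0015.

Emit:
apply_moves(moves=[{"wx": 0, "wy": 0, "wz": 0.0015, "tx": -0.09, "ty": -0.11, "tz": 0.05, "jaw": 0.066}, {"wx": 0, "wy": 0, "wz": 0.0015, "tx": -0.09, "ty": -0.11, "tz": 0.05, "jaw": 0.066}, {"wx": 0, "wy": 0, "wz": 0.0015, "tx": -0.09, "ty": -0.11, "tz": 0.05, "jaw": 0.066}, {"wx": 0, "wy": 0, "wz": 0.0015, "tx": -0.09, "ty": -0.11, "tz": 0.05, "jaw": 0.066}, {"wx": 0, "wy": 0, "wz": 0.0015, "tx": -0.09, "ty": -0.11, "tz": 0.05, "jaw": 0.066}, {"wx": 0, "wy": 0, "wz": 0.0015, "tx": -0.09, "ty": -0.11, "tz": 0.05, "jaw": 0.066}, {"wx": 0, "wy": 0, "wz": 0.0015, "tx": -0.09, "ty": -0.11, "tz": 0.05, "jaw": 0.066}])

```text
clock: 2.43
position: [0.5795, -0.266, 0.1299]
ee_rot: [-0.001, 0.263, 0.965, 0.001]
wrist_force: [0.2, 0.7, 0.8]
opening: 0.0662
gripper_force: 0.0
```

```bash
python3 -c "
from h import *
delta([.5806,-.2752,.010],59.4)"
```

```text
az now 59.5 wz rad 0.001 or -3.14 t [-0.0058 -0.0075  0.1199] tool z [-7.0e-04  1.4e-03 -1.0e+00] pos [ 0.5795 -0.266   0.1299] open 0.0662 q7 1.57 t 2.4333
```

Emit:
apply_moves(moves=[{"wx": 0, "wy": 0, "wz": 0, "tx": -0.006, "ty": -0.0075, "tz": 0.02, "jaw": 0.066}, {"wx": 0, "wy": 0, "wz": 0, "tx": -0.006, "ty": -0.0075, "tz": 0.05, "jaw": 0.066}, {"wx": 0, "wy": 0, "wz": 0, "tx": -0.006, "ty": -0.0075, "tz": 0.08, "jaw": 0.066}, {"wx": 0, "wy": 0, "wz": 0, "tx": -0.006, "ty": -0.0075, "tz": 0.1, "jaw": 0.066}, {"wx": 0, "wy": 0, "wz": 0, "tx": -0.006, "ty": -0.0075, "tz": 0.115, "jaw": 0.066}, {"wx": 0, "wy": 0, "wz": 0, "tx": -0.006, "ty": -0.0075, "tz": 0.12, "jaw": 0.066}, {"wx": 0, "wy": 0, "wz": 0, "tx": -0.006, "ty": -0.0075, "tz": 0.12, "jaw": 0.066}, {"wx": 0, "wy": 0, "wz": 0, "tx": -0.006, "ty": -0.0075, "tz": 0.12, "jaw": 0.05}, {"wx": 0, "wy": 0, "wz": 0, "tx": -0.006, "ty": -0.0075, "tz": 0.12, "jaw": 0.03}, {"wx": 0, "wy": 0, "wz": 0, "tx": -0.006, "ty": -0.0075, "tz": 0.12, "jaw": 0.03}, {"wx": 0, "wy": 0, "wz": 0, "tx": -0.006, "ty": -0.0075, "tz": 0.12, "jaw": 0.03}, {"wx": 0, "wy": 0, "wz": 0, "tx": -0.006, "ty": -0.0075, "tz": 0.12, "jaw": 0.03}, {"wx": 0, "wy": 0, "wz": 0, "tx": -0.006, "ty": -0.0075, "tz": 0.12, "jaw": 0.03}])

```text
clock: 3.52
position: [0.5818, -0.2767, 0.0115]
ee_rot: [0.001, 0.264, 0.965, 0.0]
wrist_force: [2.0, 1.4, 5.5]
opening: 0.0458
gripper_force: 25.0
```

Converted, 1.086 rad / 4 = 0.2715.

Emit:
apply_moves(moves=[{"wx": 0, "wy": 0, "wz": 0, "tx": 0, "ty": 0, "tz": -0.02, "jaw": 0.03}, {"wx": 0, "wy": 0, "wz": 0, "tx": 0, "ty": 0, "tz": -0.06, "jaw": 0.03}, {"wx": 0, "wy": 0, "wz": 0, "tx": 0, "ty": 0, "tz": -0.1, "jaw": 0.03}, {"wx": 0, "wy": 0, "wz": 0, "tx": 0.01, "ty": 0.01, "tz": -0.13, "jaw": 0.03}, {"wx": 0, "wy": 0, "wz": 0.0175, "tx": 0.03, "ty": 0.033, "tz": -0.14, "jaw": 0.03}, {"wx": 0, "wy": 0, "wz": 0.035, "tx": 0.056, "ty": 0.063, "tz": -0.14, "jaw": 0.03}, {"wx": 0, "wy": 0, "wz": 0.0525, "tx": 0.083, "ty": 0.093, "tz": -0.14, "jaw": 0.03}, {"wx": 0, "wy": 0, "wz": 0.07, "tx": 0.11, "ty": 0.123, "tz": -0.14, "jaw": 0.03}, {"wx": 0, "wy": 0, "wz": 0.0875, "tx": 0.137, "ty": 0.153, "tz": -0.14, "jaw": 0.03}, {"wx": 0, "wy": 0, "wz": 0.105, "tx": 0.163, "ty": 0.183, "tz": -0.14, "jaw": 0.03}, {"wx": 0, "wy": 0, "wz": 0.1225, "tx": 0.19, "ty": 0.213, "tz": -0.14, "jaw": 0.03}, {"wx": 0, "wy": 0, "wz": 0.14, "tx": 0.217, "ty": 0.243, "tz": -0.14, "jaw": 0.03}, {"wx": 0, "wy": 0, "wz": 0.1575, "tx": 0.243, "ty": 0.273, "tz": -0.14, "jaw": 0.03}, {"wx": 0, "wy": 0, "wz": 0.175, "tx": 0.27, "ty": 0.303, "tz": -0.14, "jaw": 0.03}, {"wx": 0, "wy": 0, "wz": 0.1925, "tx": 0.297, "ty": 0.333, "tz": -0.14, "jaw": 0.03}, {"wx": 0, "wy": 0, "wz": 0.21, "tx": 0.323, "ty": 0.363, "tz": -0.14, "jaw": 0.03}, {"wx": 0, "wy": 0, "wz": 0.2275, "tx": 0.35, "ty": 0.393, "tz": -0.14, "jaw": 0.03}, {"wx": 0, "wy": 0, "wz": 0.245, "tx": 0.377, "ty": 0.423, "tz": -0.14, "jaw": 0.03}, {"wx": 0, "wy": 0, "wz": 0.2625, "tx": 0.404, "ty": 0.453, "tz": -0.14, "jaw": 0.03}, {"wx": 0, "wy": 0, "wz": 0.2715, "tx": 0.42, "ty": 0.473, "tz": -0.14, "jaw": 0.03}])

```text
clock: 5.18
position: [0.4576, 0.3488, 0.1499]
ee_rot: [-0.001, 0.724, 0.69, 0.0]
wrist_force: [0.7, 1.1, -0.9]
opening: 0.0455
gripper_force: 25.0
```

Emit:
apply_moves(moves=[{"wx": 0, "wy": 0, "wz": 0, "tx": 0, "ty": 0, "tz": 0, "jaw": 0.03}, {"wx": 0, "wy": 0, "wz": 0, "tx": 0, "ty": 0, "tz": 0, "jaw": 0.03}, {"wx": 0, "wy": 0, "wz": 0, "tx": 0, "ty": 0, "tz": 0, "jaw": 0.03}])

```text
clock: 5.43
position: [0.4601, 0.3427, 0.1499]
ee_rot: [0.0, 0.724, 0.689, -0.001]
wrist_force: [1.0, -1.3, -1.6]
opening: 0.0453
gripper_force: 25.0
```

```bash
python3 -c "
from h import *
delta([.4575,.361,.0275],-2.8)"
```

```text
az now -2.8 wz rad -0.001 or 3.141 t [ 0.0184 -0.0035  0.1224] tool z [-4.0e-04 -1.6e-03 -1.0e+00] pos [0.4601 0.3427 0.1499] open 0.0453 q7 -0.58 t 5.4333
```

Emit:
apply_moves(moves=[{"wx": 0, "wy": 0, "wz": 0, "tx": 0.0185, "ty": -0.0035, "tz": 0.01, "jaw": 0.03}, {"wx": 0, "wy": 0, "wz": 0, "tx": 0.0185, "ty": -0.0035, "tz": 0.04, "jaw": 0.03}, {"wx": 0, "wy": 0, "wz": 0, "tx": 0.0185, "ty": -0.0035, "tz": 0.07, "jaw": 0.03}, {"wx": 0, "wy": 0, "wz": 0, "tx": 0.0185, "ty": -0.0035, "tz": 0.09, "jaw": 0.03}, {"wx": 0, "wy": 0, "wz": 0, "tx": 0.0185, "ty": -0.0035, "tz": 0.1, "jaw": 0.03}, {"wx": 0, "wy": 0, "wz": 0, "tx": 0.0185, "ty": -0.0035, "tz": 0.11, "jaw": 0.03}, {"wx": 0, "wy": 0, "wz": 0, "tx": 0.0185, "ty": -0.0035, "tz": 0.117, "jaw": 0.03}, {"wx": 0, "wy": 0, "wz": 0, "tx": 0.0185, "ty": -0.0035, "tz": 0.1225, "jaw": 0.03}, {"wx": 0, "wy": 0, "wz": 0, "tx": 0.0185, "ty": -0.0035, "tz": 0.1225, "jaw": 0.03}, {"wx": 0, "wy": 0, "wz": 0, "tx": 0.0185, "ty": -0.0035, "tz": 0.1225, "jaw": 0.03}])

```text
clock: 6.27
position: [0.4578, 0.363, 0.0284]
ee_rot: [-0.0, 0.724, 0.689, 0.001]
wrist_force: [-0.0, -0.9, -1.4]
opening: 0.0458
gripper_force: 25.0
```

```bash
python3 -c "
from h import *
import cv2
delta([.4575,.361,.0275],-2.8)
cv2.imwrite('pics/s1.png',cv2.resize(env.capture('scene')[220:420,340:600,::-1],None,fx=3,fy=3))"
```

```text
az now -2.8 wz rad -0.0 or 3.141 t [-0.002  -0.0002  0.0009] tool z [ 7.e-04  8.e-04 -1.e+00] pos [0.4578 0.363  0.0284] open 0.0458 q7 -0.53 t 6.2667
```

View pics/s1.png

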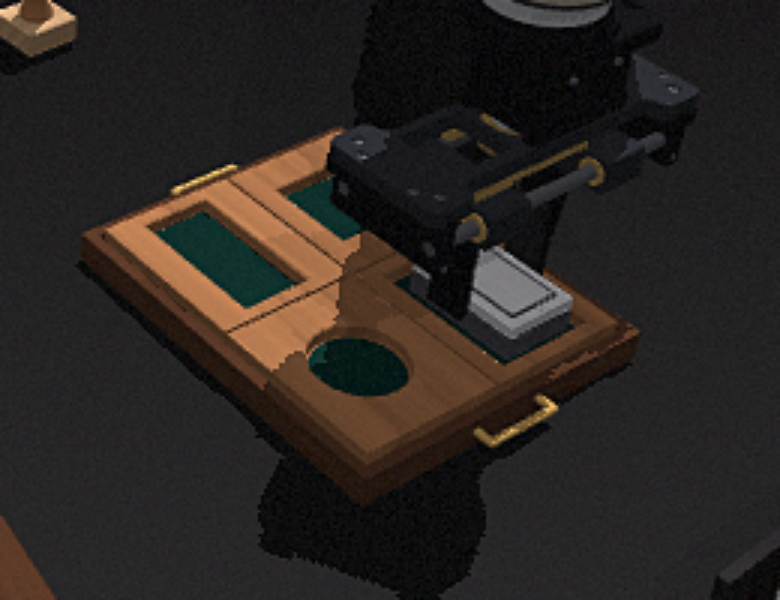

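The pad is level and inside its pocket, about 2 mm above the floor, with the fingers clear of the block. Releasing.

Emit:
apply_moves(moves=[{"wx": 0, "wy": 0, "wz": 0, "tx": -0.001, "ty": 0, "tz": 0.001, "jaw": 0.03}, {"wx": 0, "wy": 0, "wz": 0, "tx": -0.001, "ty": 0, "tz": 0.001, "jaw": 0.06}, {"wx": 0, "wy": 0, "wz": 0, "tx": -0.001, "ty": 0, "tz": 0.001, "jaw": 0.06}, {"wx": 0, "wy": 0, "wz": 0, "tx": -0.001, "ty": 0, "tz": 0.001, "jaw": 0.06}, {"wx": 0, "wy": 0, "wz": 0, "tx": -0.001, "ty": 0, "tz": -0.02, "jaw": 0.06}, {"wx": 0, "wy": 0, "wz": 0, "tx": -0.001, "ty": 0, "tz": -0.06, "jaw": 0.06}, {"wx": 0, "wy": 0, "wz": 0, "tx": -0.001, "ty": 0, "tz": -0.1, "jaw": 0.05}, {"wx": 0, "wy": 0, "wz": 0, "tx": -0.001, "ty": 0, "tz": -0.122, "jaw": 0.05}])

```text
clock: 6.98
position: [0.4591, 0.3627, 0.1541]
ee_rot: [0.0, 0.724, 0.689, 0.003]
wrist_force: [0.9, 0.2, 0.9]
opening: 0.0539
gripper_force: 0.0
```

Converted, 0.96 rad / 4 = 0.24.

Emit:
apply_moves(moves=[{"wx": 0, "wy": 0, "wz": 0.0125, "tx": -0.02, "ty": 0.008, "tz": 0, "jaw": 0.05}, {"wx": 0, "wy": 0, "wz": 0.025, "tx": -0.05, "ty": 0.019, "tz": 0, "jaw": 0.05}, {"wx": 0, "wy": 0, "wz": 0.04, "tx": -0.08, "ty": 0.031, "tz": 0, "jaw": 0.05}, {"wx": 0, "wy": 0, "wz": 0.055, "tx": -0.11, "ty": 0.042, "tz": 0, "jaw": 0.05}, {"wx": 0, "wy": 0, "wz": 0.07, "tx": -0.14, "ty": 0.054, "tz": 0, "jaw": 0.05}, {"wx": 0, "wy": 0, "wz": 0.085, "tx": -0.17, "ty": 0.066, "tz": 0, "jaw": 0.05}, {"wx": 0, "wy": 0, "wz": 0.1, "tx": -0.2, "ty": 0.077, "tz": 0, "jaw": 0.05}, {"wx": 0, "wy": 0, "wz": 0.115, "tx": -0.23, "ty": 0.089, "tz": 0, "jaw": 0.05}, {"wx": 0, "wy": 0, "wz": 0.13, "tx": -0.26, "ty": 0.1, "tz": 0, "jaw": 0.05}, {"wx": 0, "wy": 0, "wz": 0.15, "tx": -0.295, "ty": 0.114, "tz": 0, "jaw": 0.05}, {"wx": 0, "wy": 0, "wz": 0.17, "tx": -0.33, "ty": 0.127, "tz": 0, "jaw": 0.05}, {"wx": 0, "wy": 0, "wz": 0.19, "tx": -0.365, "ty": 0.141, "tz": 0, "jaw": 0.05}, {"wx": 0, "wy": 0, "wz": 0.21, "tx": -0.4, "ty": 0.154, "tz": 0, "jaw": 0.05}, {"wx": 0, "wy": 0, "wz": 0.225, "tx": -0.43, "ty": 0.166, "tz": 0, "jaw": 0.05}, {"wx": 0, "wy": 0, "wz": 0.24, "tx": -0.455, "ty": 0.176, "tz": 0, "jaw": 0.05}, {"wx": 0, "wy": 0, "wz": 0.24, "tx": -0.474, "ty": 0.183, "tz": 0, "jaw": 0.05}, {"wx": 0, "wy": 0, "wz": 0.24, "tx": -0.474, "ty": 0.183, "tz": 0, "jaw": 0.05}, {"wx": 0, "wy": 0, "wz": 0.24, "tx": -0.474, "ty": 0.183, "tz": 0, "jaw": 0.05}, {"wx": 0, "wy": 0, "wz": 0.24, "tx": -0.474, "ty": 0.183, "tz": 0, "jaw": 0.05}])

```text
clock: 8.57
position: [0.6163, -0.1198, 0.1491]
ee_rot: [-0.001, 0.961, 0.277, -0.0]
wrist_force: [0.6, 0.7, 0.6]
opening: 0.05
gripper_force: 0.0
```

```bash
python3 -c "
from h import *
import cv2
delta([.6172,-.1197,.045],-57.8)
cv2.imwrite('pics/s2.png',cv2.resize(env.capture('scene')[140:420,200:600,::-1],None,fx=2,fy=2))"
```

```text
az now -57.8 wz rad -0.0 or 3.142 t [0.0009 0.0005 0.1041] tool z [-0.0012  0.0011 -1.    ] pos [ 0.6163 -0.1198  0.1491] open 0.05 q7 -0.52 t 8.5667
```

View pics/s2.png

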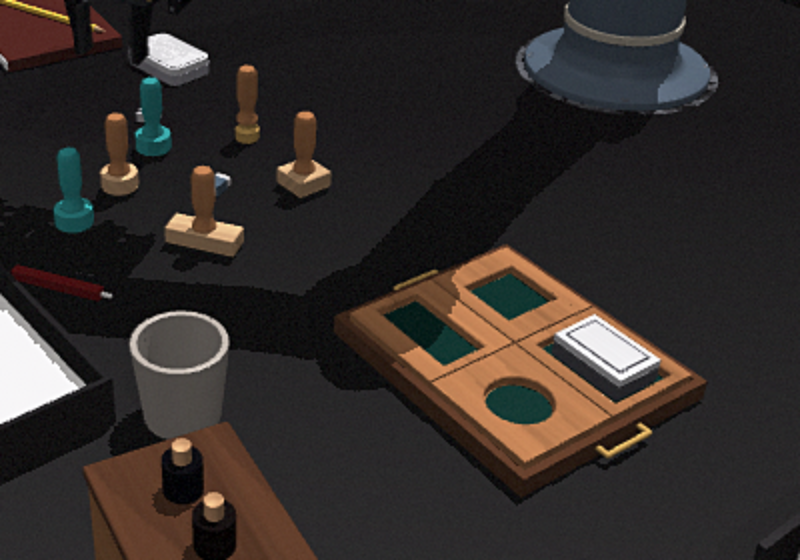

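The pad lies flat in its pocket at about crop (605,350). Next is stamp_round: the pale round base at crop (118,175), between the two turquoise decoys.

Emit:
apply_moves(moves=[{"wx": 0, "wy": 0, "wz": 0, "tx": 0.001, "ty": 0.0005, "tz": 0.015, "jaw": 0.05}, {"wx": 0, "wy": 0, "wz": 0, "tx": 0.001, "ty": 0.0005, "tz": 0.04, "jaw": 0.05}, {"wx": 0, "wy": 0, "wz": 0, "tx": 0.001, "ty": 0.0005, "tz": 0.065, "jaw": 0.05}, {"wx": 0, "wy": 0, "wz": 0, "tx": 0.001, "ty": 0.0005, "tz": 0.085, "jaw": 0.05}, {"wx": 0, "wy": 0, "wz": 0, "tx": 0.001, "ty": 0.0005, "tz": 0.1, "jaw": 0.05}, {"wx": 0, "wy": 0, "wz": 0, "tx": 0.001, "ty": 0.0005, "tz": 0.104, "jaw": 0.05}, {"wx": 0, "wy": 0, "wz": 0, "tx": 0.001, "ty": 0.0005, "tz": 0.104, "jaw": 0.05}, {"wx": 0, "wy": 0, "wz": 0, "tx": 0.001, "ty": 0.0005, "tz": 0.104, "jaw": 0.035}, {"wx": 0, "wy": 0, "wz": 0, "tx": 0.001, "ty": 0.0005, "tz": 0.104, "jaw": 0.028}, {"wx": 0, "wy": 0, "wz": 0, "tx": 0.001, "ty": 0.0005, "tz": 0.104, "jaw": 0.022}, {"wx": 0, "wy": 0, "wz": 0, "tx": 0.001, "ty": 0.0005, "tz": 0.104, "jaw": 0.015}, {"wx": 0, "wy": 0, "wz": 0, "tx": 0.001, "ty": 0.0005, "tz": 0.104, "jaw": 0.01}, {"wx": 0, "wy": 0, "wz": 0, "tx": 0.001, "ty": 0.0005, "tz": 0.104, "jaw": 0.01}, {"wx": 0, "wy": 0, "wz": 0, "tx": 0.001, "ty": 0.0005, "tz": 0.104, "jaw": 0.01}])

```text
clock: 9.78
position: [0.6183, -0.1205, 0.0462]
ee_rot: [-0.0, 0.961, 0.277, 0.0]
wrist_force: [0.2, 1.0, 1.8]
opening: 0.021
gripper_force: 25.0
```

```bash
python3 -c "
from h import *
delta([.5475,.3565,.16],-2.8)"
```

```text
az now -57.8 wz rad -0.96 or 2.181 t [ 0.1943 -0.4414 -0.1138] tool z [ 7.e-04  2.e-04 -1.e+00] pos [ 0.6183 -0.1205  0.0462] open 0.021 q7 -0.44 t 9.7833
```

Emit:
apply_moves(moves=[{"wx": 0, "wy": 0, "wz": 0, "tx": 0, "ty": 0, "tz": -0.015, "jaw": 0.01}, {"wx": 0, "wy": 0, "wz": 0, "tx": 0, "ty": 0, "tz": -0.045, "jaw": 0.01}, {"wx": 0, "wy": 0, "wz": 0, "tx": 0, "ty": 0, "tz": -0.08, "jaw": 0.01}, {"wx": 0, "wy": 0, "wz": 0, "tx": 0.002, "ty": -0.005, "tz": -0.11, "jaw": 0.01}, {"wx": 0, "wy": 0, "wz": 0, "tx": 0.008, "ty": -0.018, "tz": -0.125, "jaw": 0.01}, {"wx": 0, "wy": 0, "wz": 0, "tx": 0.019, "ty": -0.043, "tz": -0.125, "jaw": 0.01}, {"wx": 0, "wy": 0, "wz": 0, "tx": 0.033, "ty": -0.074, "tz": -0.125, "jaw": 0.01}, {"wx": 0, "wy": 0, "wz": 0, "tx": 0.048, "ty": -0.109, "tz": -0.125, "jaw": 0.01}, {"wx": 0, "wy": 0, "wz": 0, "tx": 0.063, "ty": -0.144, "tz": -0.125, "jaw": 0.01}, {"wx": 0, "wy": 0, "wz": 0, "tx": 0.079, "ty": -0.179, "tz": -0.125, "jaw": 0.01}, {"wx": 0, "wy": 0, "wz": 0, "tx": 0.094, "ty": -0.214, "tz": -0.125, "jaw": 0.01}, {"wx": 0, "wy": 0, "wz": 0, "tx": 0.109, "ty": -0.249, "tz": -0.125, "jaw": 0.01}, {"wx": 0, "wy": 0, "wz": 0, "tx": 0.125, "ty": -0.284, "tz": -0.125, "jaw": 0.01}, {"wx": 0, "wy": 0, "wz": 0, "tx": 0.14, "ty": -0.319, "tz": -0.125, "jaw": 0.01}, {"wx": 0, "wy": 0, "wz": 0, "tx": 0.156, "ty": -0.354, "tz": -0.125, "jaw": 0.01}, {"wx": 0, "wy": 0, "wz": 0, "tx": 0.17, "ty": -0.387, "tz": -0.125, "jaw": 0.01}, {"wx": 0, "wy": 0, "wz": 0, "tx": 0.183, "ty": -0.415, "tz": -0.125, "jaw": 0.01}, {"wx": 0, "wy": 0, "wz": 0, "tx": 0.191, "ty": -0.434, "tz": -0.125, "jaw": 0.01}, {"wx": 0, "wy": 0, "wz": 0, "tx": 0.194, "ty": -0.441, "tz": -0.125, "jaw": 0.01}, {"wx": 0, "wy": 0, "wz": 0, "tx": 0.194, "ty": -0.441, "tz": -0.125, "jaw": 0.01}])

```text
clock: 11.45
position: [0.5462, 0.3583, 0.1701]
ee_rot: [-0.0, 0.96, 0.279, -0.0]
wrist_force: [0.2, -0.3, -0.9]
opening: 0.0208
gripper_force: 25.0
```

Emit:
apply_moves(moves=[{"wx": 0, "wy": 0, "wz": 0, "tx": 0, "ty": 0, "tz": 0.02, "jaw": 0.01}, {"wx": 0, "wy": 0, "wz": 0, "tx": 0, "ty": 0, "tz": 0.04, "jaw": 0.01}, {"wx": 0, "wy": 0, "wz": 0, "tx": 0, "ty": 0, "tz": 0.06, "jaw": 0.01}, {"wx": 0, "wy": 0, "wz": 0, "tx": 0, "ty": 0, "tz": 0.07, "jaw": 0.01}, {"wx": 0, "wy": 0, "wz": 0, "tx": 0, "ty": 0, "tz": 0.07, "jaw": 0.01}, {"wx": 0, "wy": 0, "wz": 0, "tx": 0, "ty": 0, "tz": 0.07, "jaw": 0.01}])

```text
clock: 11.95
position: [0.548, 0.3544, 0.101]
ee_rot: [0.0, 0.961, 0.276, -0.0]
wrist_force: [-0.8, 0.2, -0.1]
opening: 0.0209
gripper_force: 25.0
```

```bash
python3 -c "
from h import *
import cv2
delta([.5475,.3565,.0625],-57.8)
cv2.imwrite('pics/s3.png',cv2.resize(env.capture('scene')[140:420,200:600,::-1],None,fx=2,fy=2))"
```

```text
az now -57.9 wz rad -0.002 or 3.139 t [ 0.0008 -0.0021  0.0385] tool z [ 1.e-04 -8.e-04 -1.e+00] pos [0.548  0.3544 0.101 ] open 0.0209 q7 -1.27 t 11.95
```

View pics/s3.png

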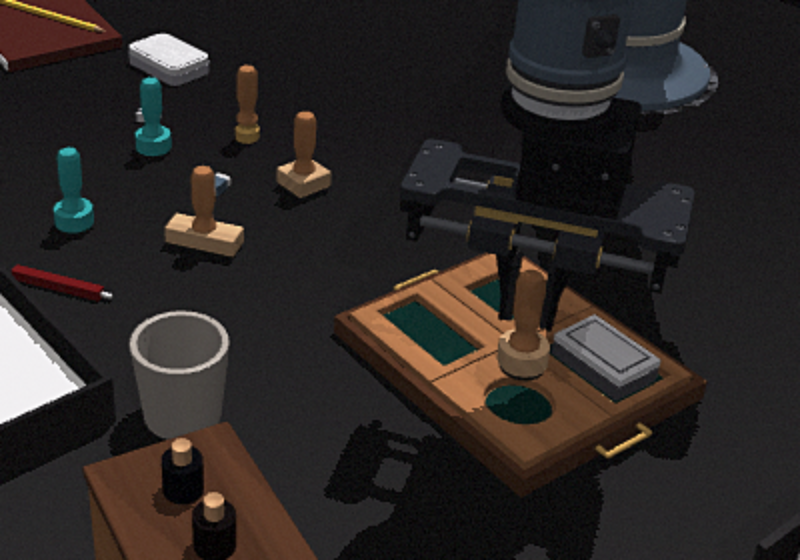

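The stamp hangs upright over the round pocket; the slight lean in the picture is perspective. Lowering and releasing.

Emit:
apply_moves(moves=[{"wx": 0, "wy": 0, "wz": 0, "tx": 0.001, "ty": -0.002, "tz": 0.01, "jaw": 0.01}, {"wx": 0, "wy": 0, "wz": 0, "tx": 0.001, "ty": -0.002, "tz": 0.02, "jaw": 0.01}, {"wx": 0, "wy": 0, "wz": 0, "tx": 0.001, "ty": -0.002, "tz": 0.03, "jaw": 0.01}, {"wx": 0, "wy": 0, "wz": 0, "tx": 0.001, "ty": -0.002, "tz": 0.036, "jaw": 0.01}, {"wx": 0, "wy": 0, "wz": 0, "tx": 0.001, "ty": -0.002, "tz": 0.039, "jaw": 0.01}, {"wx": 0, "wy": 0, "wz": 0, "tx": 0.001, "ty": -0.002, "tz": 0.039, "jaw": 0.01}, {"wx": 0, "wy": 0, "wz": 0, "tx": 0.001, "ty": -0.002, "tz": 0.039, "jaw": 0.01}])

```text
clock: 12.58
position: [0.5471, 0.3582, 0.0616]
ee_rot: [0.0, 0.961, 0.277, -0.0]
wrist_force: [0.5, -1.0, -0.8]
opening: 0.0211
gripper_force: 25.0
```

Emit:
apply_moves(moves=[{"wx": 0, "wy": 0, "wz": 0, "tx": 0, "ty": 0, "tz": 0.0005, "jaw": 0.03}, {"wx": 0, "wy": 0, "wz": 0, "tx": 0, "ty": 0, "tz": 0.0005, "jaw": 0.045}, {"wx": 0, "wy": 0, "wz": 0, "tx": 0, "ty": 0, "tz": 0.0005, "jaw": 0.045}, {"wx": 0, "wy": 0, "wz": 0, "tx": 0, "ty": 0, "tz": 0.0005, "jaw": 0.045}, {"wx": 0, "wy": 0, "wz": 0, "tx": 0, "ty": 0, "tz": -0.015, "jaw": 0.045}, {"wx": 0, "wy": 0, "wz": 0, "tx": 0, "ty": 0, "tz": -0.045, "jaw": 0.045}, {"wx": 0, "wy": 0, "wz": 0, "tx": 0, "ty": 0, "tz": -0.08, "jaw": 0.045}, {"wx": 0, "wy": 0, "wz": 0, "tx": 0, "ty": 0, "tz": -0.1, "jaw": 0.045}, {"wx": 0, "wy": 0, "wz": 0, "tx": 0, "ty": 0, "tz": -0.1, "jaw": 0.045}])

```text
clock: 13.33
position: [0.5502, 0.3593, 0.1673]
ee_rot: [-0.002, 0.961, 0.277, 0.005]
wrist_force: [0.5, 0.5, 0.8]
opening: 0.045
gripper_force: 0.0
```

```bash
python3 -c "
from h import *
delta([.606,.0138,.16],-20)"
```

```text
az now -57.8 wz rad -0.66 or 2.481 t [-0.1368  0.3222  0.0058] tool z [ 0.0079  0.0058 -1.    ] pos [0.5502 0.3593 0.1673] open 0.045 q7 -1.31 t 13.3333
```

Converted, -0.66 rad / 4 = -0.165.

Emit:
apply_moves(moves=[{"wx": 0, "wy": 0, "wz": -0.0125, "tx": -0.01, "ty": 0.022, "tz": 0, "jaw": 0.045}, {"wx": 0, "wy": 0, "wz": -0.03, "tx": -0.022, "ty": 0.052, "tz": 0, "jaw": 0.045}, {"wx": 0, "wy": 0, "wz": -0.0475, "tx": -0.036, "ty": 0.084, "tz": 0, "jaw": 0.045}, {"wx": 0, "wy": 0, "wz": -0.065, "tx": -0.05, "ty": 0.117, "tz": 0, "jaw": 0.045}, {"wx": 0, "wy": 0, "wz": -0.0825, "tx": -0.065, "ty": 0.152, "tz": 0, "jaw": 0.045}, {"wx": 0, "wy": 0, "wz": -0.1, "tx": -0.08, "ty": 0.187, "tz": 0, "jaw": 0.045}, {"wx": 0, "wy": 0, "wz": -0.1175, "tx": -0.095, "ty": 0.222, "tz": 0, "jaw": 0.045}, {"wx": 0, "wy": 0, "wz": -0.135, "tx": -0.11, "ty": 0.256, "tz": 0, "jaw": 0.045}, {"wx": 0, "wy": 0, "wz": -0.15, "tx": -0.122, "ty": 0.285, "tz": 0, "jaw": 0.045}, {"wx": 0, "wy": 0, "wz": -0.16, "tx": -0.132, "ty": 0.308, "tz": 0, "jaw": 0.045}, {"wx": 0, "wy": 0, "wz": -0.165, "tx": -0.137, "ty": 0.319, "tz": 0, "jaw": 0.045}, {"wx": 0, "wy": 0, "wz": -0.165, "tx": -0.137, "ty": 0.319, "tz": 0, "jaw": 0.045}, {"wx": 0, "wy": 0, "wz": -0.165, "tx": -0.137, "ty": 0.319, "tz": 0, "jaw": 0.045}, {"wx": 0, "wy": 0, "wz": -0.165, "tx": -0.137, "ty": 0.319, "tz": 0, "jaw": 0.045}, {"wx": 0, "wy": 0, "wz": -0.165, "tx": -0.137, "ty": 0.319, "tz": 0, "jaw": 0.045}, {"wx": 0, "wy": 0, "wz": -0.165, "tx": -0.137, "ty": 0.319, "tz": 0, "jaw": 0.045}])

```text
clock: 14.67
position: [0.6009, 0.0173, 0.1615]
ee_rot: [-0.0, 0.818, 0.575, -0.0]
wrist_force: [0.3, -0.4, 0.1]
opening: 0.0453
gripper_force: 0.0
```

```bash
python3 -c "
from h import *
delta([.6058,.0138,.045],-20)"
```

```text
az now -19.8 wz rad 0.003 or -3.139 t [-0.0017  0.0059  0.1165] tool z [-5.e-04  6.e-04 -1.e+00] pos [0.6009 0.0173 0.1615] open 0.0453 q7 -0.18 t 14.6667
```

Emit:
apply_moves(moves=[{"wx": 0, "wy": 0, "wz": 0, "tx": -0.002, "ty": 0.006, "tz": 0.015, "jaw": 0.045}, {"wx": 0, "wy": 0, "wz": 0, "tx": -0.002, "ty": 0.006, "tz": 0.045, "jaw": 0.045}, {"wx": 0, "wy": 0, "wz": 0, "tx": -0.002, "ty": 0.006, "tz": 0.07, "jaw": 0.045}, {"wx": 0, "wy": 0, "wz": 0, "tx": -0.002, "ty": 0.006, "tz": 0.09, "jaw": 0.045}, {"wx": 0, "wy": 0, "wz": 0, "tx": -0.002, "ty": 0.006, "tz": 0.11, "jaw": 0.045}, {"wx": 0, "wy": 0, "wz": 0, "tx": -0.002, "ty": 0.006, "tz": 0.1165, "jaw": 0.045}, {"wx": 0, "wy": 0, "wz": 0, "tx": -0.002, "ty": 0.006, "tz": 0.1165, "jaw": 0.045}, {"wx": 0, "wy": 0, "wz": 0, "tx": -0.002, "ty": 0.006, "tz": 0.1165, "jaw": 0.035}, {"wx": 0, "wy": 0, "wz": 0, "tx": -0.002, "ty": 0.006, "tz": 0.1165, "jaw": 0.028}, {"wx": 0, "wy": 0, "wz": 0, "tx": -0.002, "ty": 0.006, "tz": 0.1165, "jaw": 0.022}, {"wx": 0, "wy": 0, "wz": 0, "tx": -0.002, "ty": 0.006, "tz": 0.1165, "jaw": 0.015}, {"wx": 0, "wy": 0, "wz": 0, "tx": -0.002, "ty": 0.006, "tz": 0.1165, "jaw": 0.01}, {"wx": 0, "wy": 0, "wz": 0, "tx": -0.002, "ty": 0.006, "tz": 0.1165, "jaw": 0.01}, {"wx": 0, "wy": 0, "wz": 0, "tx": -0.002, "ty": 0.006, "tz": 0.1165, "jaw": 0.01}])

```text
clock: 15.83
position: [0.6064, 0.0114, 0.0461]
ee_rot: [0.0, 0.819, 0.574, 0.001]
wrist_force: [-1.2, 0.4, 6.4]
opening: 0.0213
gripper_force: 25.0
```

```bash
python3 -c "
from h import *
delta([.5423,.2505,.17],-55.1)"
```

```text
az now -20.0 wz rad 0.613 or -2.529 t [ 0.2028 -0.1419 -0.1238] tool z [ 1.1e-03  5.0e-04 -1.0e+00] pos [0.6064 0.0114 0.0461] open 0.0213 q7 -0.09 t 15.8333
```

Converted, 0.613 rad / 4 = 0.1533.

Emit:
apply_moves(moves=[{"wx": 0, "wy": 0, "wz": 0, "tx": 0, "ty": 0, "tz": -0.015, "jaw": 0.01}, {"wx": 0, "wy": 0, "wz": 0, "tx": 0, "ty": 0, "tz": -0.045, "jaw": 0.01}, {"wx": 0, "wy": 0, "wz": 0, "tx": 0, "ty": 0, "tz": -0.08, "jaw": 0.01}, {"wx": 0, "wy": 0, "wz": 0.005, "tx": 0.005, "ty": -0.004, "tz": -0.11, "jaw": 0.01}, {"wx": 0, "wy": 0, "wz": 0.015, "tx": 0.02, "ty": -0.014, "tz": -0.125, "jaw": 0.01}, {"wx": 0, "wy": 0, "wz": 0.0325, "tx": 0.043, "ty": -0.03, "tz": -0.125, "jaw": 0.01}, {"wx": 0, "wy": 0, "wz": 0.0525, "tx": 0.07, "ty": -0.049, "tz": -0.125, "jaw": 0.01}, {"wx": 0, "wy": 0, "wz": 0.0725, "tx": 0.097, "ty": -0.068, "tz": -0.125, "jaw": 0.01}, {"wx": 0, "wy": 0, "wz": 0.0925, "tx": 0.124, "ty": -0.087, "tz": -0.125, "jaw": 0.01}, {"wx": 0, "wy": 0, "wz": 0.1125, "tx": 0.15, "ty": -0.105, "tz": -0.125, "jaw": 0.01}, {"wx": 0, "wy": 0, "wz": 0.1325, "tx": 0.175, "ty": -0.122, "tz": -0.125, "jaw": 0.01}, {"wx": 0, "wy": 0, "wz": 0.1475, "tx": 0.193, "ty": -0.135, "tz": -0.125, "jaw": 0.01}, {"wx": 0, "wy": 0, "wz": 0.1533, "tx": 0.203, "ty": -0.142, "tz": -0.125, "jaw": 0.01}, {"wx": 0, "wy": 0, "wz": 0.1533, "tx": 0.203, "ty": -0.142, "tz": -0.125, "jaw": 0.01}, {"wx": 0, "wy": 0, "wz": 0.1533, "tx": 0.203, "ty": -0.142, "tz": -0.12, "jaw": 0.01}, {"wx": 0, "wy": 0, "wz": 0.1533, "tx": 0.203, "ty": -0.142, "tz": -0.1, "jaw": 0.01}, {"wx": 0, "wy": 0, "wz": 0.1533, "tx": 0.203, "ty": -0.142, "tz": -0.08, "jaw": 0.01}, {"wx": 0, "wy": 0, "wz": 0.1533, "tx": 0.203, "ty": -0.142, "tz": -0.06, "jaw": 0.01}, {"wx": 0, "wy": 0, "wz": 0.1533, "tx": 0.203, "ty": -0.142, "tz": -0.055, "jaw": 0.01}, {"wx": 0, "wy": 0, "wz": 0.1533, "tx": 0.203, "ty": -0.142, "tz": -0.055, "jaw": 0.01}])

```text
clock: 17.5
position: [0.5413, 0.2483, 0.0987]
ee_rot: [0.001, 0.954, 0.299, -0.002]
wrist_force: [0.5, -0.9, -1.1]
opening: 0.021
gripper_force: 25.0
```

Emit:
apply_moves(moves=[{"wx": 0, "wy": 0, "wz": 0, "tx": 0, "ty": 0, "tz": 0, "jaw": 0.01}, {"wx": 0, "wy": 0, "wz": 0, "tx": 0, "ty": 0, "tz": 0, "jaw": 0.01}])

```text
clock: 17.67
position: [0.5431, 0.2502, 0.1015]
ee_rot: [-0.0, 0.954, 0.299, 0.001]
wrist_force: [0.1, 0.8, 0.3]
opening: 0.0212
gripper_force: 25.0
```

```bash
python3 -c "
from h import *
import cv2
delta([.5423,.2505,.0625],-55.1)
cv2.imwrite('pics/s4.png',cv2.resize(env.capture('scene')[220:420,340:600,::-1],None,fx=3,fy=3))"
```

```text
az now -55.2 wz rad -0.001 or 3.14 t [-0.0006 -0.0008  0.039 ] tool z [ 2.e-03  9.e-04 -1.e+00] pos [0.5431 0.2502 0.1015] open 0.0212 q7 -1.08 t 17.6667
```

View pics/s4.png

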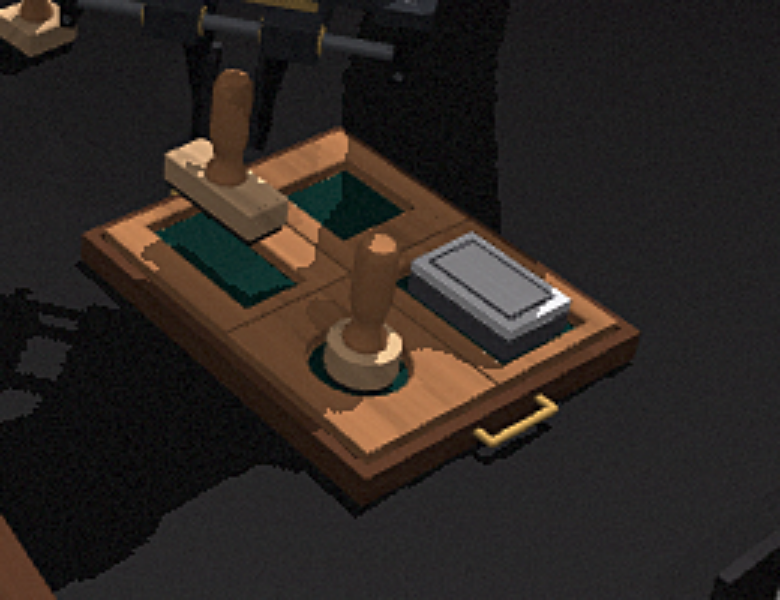

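The round stamp sits in its pocket, and the long stamp is held parallel over its own pocket. Lowering and releasing.

Emit:
apply_moves(moves=[{"wx": 0, "wy": 0, "wz": 0, "tx": 0, "ty": -0.001, "tz": 0.01, "jaw": 0.01}, {"wx": 0, "wy": 0, "wz": 0, "tx": 0, "ty": -0.001, "tz": 0.02, "jaw": 0.01}, {"wx": 0, "wy": 0, "wz": 0, "tx": 0, "ty": -0.001, "tz": 0.03, "jaw": 0.01}, {"wx": 0, "wy": 0, "wz": 0, "tx": 0, "ty": -0.001, "tz": 0.036, "jaw": 0.01}, {"wx": 0, "wy": 0, "wz": 0, "tx": 0, "ty": -0.001, "tz": 0.039, "jaw": 0.01}, {"wx": 0, "wy": 0, "wz": 0, "tx": 0, "ty": -0.001, "tz": 0.039, "jaw": 0.01}, {"wx": 0, "wy": 0, "wz": 0, "tx": 0, "ty": -0.001, "tz": 0.039, "jaw": 0.01}])

```text
clock: 18.3
position: [0.5414, 0.2513, 0.0612]
ee_rot: [-0.0, 0.954, 0.3, -0.0]
wrist_force: [-0.4, -0.5, 2.9]
opening: 0.0209
gripper_force: 25.0
```

Emit:
apply_moves(moves=[{"wx": 0, "wy": 0, "wz": 0, "tx": 0, "ty": 0, "tz": 0.0005, "jaw": 0.03}, {"wx": 0, "wy": 0, "wz": 0, "tx": 0, "ty": 0, "tz": 0.0005, "jaw": 0.045}, {"wx": 0, "wy": 0, "wz": 0, "tx": 0, "ty": 0, "tz": 0.0005, "jaw": 0.045}, {"wx": 0, "wy": 0, "wz": 0, "tx": 0, "ty": 0, "tz": 0.0005, "jaw": 0.045}, {"wx": 0, "wy": 0, "wz": 0, "tx": 0, "ty": 0, "tz": -0.015, "jaw": 0.045}, {"wx": 0, "wy": 0, "wz": 0, "tx": 0, "ty": 0, "tz": -0.045, "jaw": 0.045}, {"wx": 0, "wy": 0, "wz": 0, "tx": 0, "ty": 0, "tz": -0.08, "jaw": 0.045}, {"wx": 0, "wy": 0, "wz": 0, "tx": 0, "ty": 0, "tz": -0.1, "jaw": 0.045}, {"wx": 0, "wy": 0, "wz": 0, "tx": 0, "ty": 0, "tz": -0.1, "jaw": 0.045}, {"wx": 0, "wy": 0, "wz": 0, "tx": 0, "ty": 0, "tz": -0.1, "jaw": 0.045}, {"wx": 0, "wy": 0, "wz": 0, "tx": 0, "ty": 0, "tz": -0.1, "jaw": 0.045}])

```text
clock: 19.22
position: [0.5405, 0.2516, 0.1604]
ee_rot: [-0.0, 0.954, 0.3, -0.001]
wrist_force: [-0.9, 0.7, -0.3]
opening: 0.0449
gripper_force: 0.0
```

```bash
python3 -c "
from h import *
delta([.4667,-.0113,.16],-50)"
```

```text
az now -55.1 wz rad -0.089 or 3.053 t [-0.211   0.1733  0.0006] tool z [-1.6e-03 -4.0e-04 -1.0e+00] pos [0.5405 0.2516 0.1604] open 0.0449 q7 -1.14 t 19.2167
```

Converted, -0.09 rad / 4 = -0.0225.

Emit:
apply_moves(moves=[{"wx": 0, "wy": 0, "wz": 0, "tx": -0.015, "ty": 0.012, "tz": 0, "jaw": 0.045}, {"wx": 0, "wy": 0, "wz": -0.0025, "tx": -0.037, "ty": 0.03, "tz": 0, "jaw": 0.045}, {"wx": 0, "wy": 0, "wz": -0.005, "tx": -0.062, "ty": 0.051, "tz": 0, "jaw": 0.045}, {"wx": 0, "wy": 0, "wz": -0.0075, "tx": -0.088, "ty": 0.072, "tz": 0, "jaw": 0.045}, {"wx": 0, "wy": 0, "wz": -0.0125, "tx": -0.114, "ty": 0.094, "tz": 0, "jaw": 0.045}, {"wx": 0, "wy": 0, "wz": -0.015, "tx": -0.14, "ty": 0.115, "tz": 0, "jaw": 0.045}, {"wx": 0, "wy": 0, "wz": -0.02, "tx": -0.166, "ty": 0.136, "tz": 0, "jaw": 0.045}, {"wx": 0, "wy": 0, "wz": -0.0225, "tx": -0.188, "ty": 0.154, "tz": 0, "jaw": 0.045}, {"wx": 0, "wy": 0, "wz": -0.0225, "tx": -0.204, "ty": 0.167, "tz": 0, "jaw": 0.045}, {"wx": 0, "wy": 0, "wz": -0.0225, "tx": -0.211, "ty": 0.173, "tz": 0, "jaw": 0.045}, {"wx": 0, "wy": 0, "wz": -0.0225, "tx": -0.211, "ty": 0.173, "tz": 0, "jaw": 0.045}, {"wx": 0, "wy": 0, "wz": -0.0225, "tx": -0.211, "ty": 0.173, "tz": 0, "jaw": 0.045}, {"wx": 0, "wy": 0, "wz": -0.0225, "tx": -0.211, "ty": 0.173, "tz": 0, "jaw": 0.045}, {"wx": 0, "wy": 0, "wz": -0.0225, "tx": -0.211, "ty": 0.173, "tz": 0, "jaw": 0.045}])

```text
clock: 20.38
position: [0.4677, -0.0094, 0.161]
ee_rot: [0.0, 0.939, 0.344, -0.0]
wrist_force: [-0.9, 0.5, -0.3]
opening: 0.0449
gripper_force: 0.0
```

```bash
python3 -c "
from h import *
delta([.4667,-.0113,.045],-50)"
```

```text
az now -49.8 wz rad 0.004 or -3.138 t [-0.0019  0.0008  0.116 ] tool z [-4.e-04 -2.e-04 -1.e+00] pos [ 0.4677 -0.0094  0.161 ] open 0.0449 q7 -0.69 t 20.3833
```

Emit:
apply_moves(moves=[{"wx": 0, "wy": 0, "wz": 0, "tx": -0.002, "ty": 0.001, "tz": 0.015, "jaw": 0.045}, {"wx": 0, "wy": 0, "wz": 0, "tx": -0.002, "ty": 0.001, "tz": 0.045, "jaw": 0.045}, {"wx": 0, "wy": 0, "wz": 0, "tx": -0.002, "ty": 0.001, "tz": 0.07, "jaw": 0.045}, {"wx": 0, "wy": 0, "wz": 0, "tx": -0.002, "ty": 0.001, "tz": 0.09, "jaw": 0.045}, {"wx": 0, "wy": 0, "wz": 0, "tx": -0.002, "ty": 0.001, "tz": 0.11, "jaw": 0.045}, {"wx": 0, "wy": 0, "wz": 0, "tx": -0.002, "ty": 0.001, "tz": 0.116, "jaw": 0.045}, {"wx": 0, "wy": 0, "wz": 0, "tx": -0.002, "ty": 0.001, "tz": 0.116, "jaw": 0.045}, {"wx": 0, "wy": 0, "wz": 0, "tx": -0.002, "ty": 0.001, "tz": 0.116, "jaw": 0.035}, {"wx": 0, "wy": 0, "wz": 0, "tx": -0.002, "ty": 0.001, "tz": 0.116, "jaw": 0.028}, {"wx": 0, "wy": 0, "wz": 0, "tx": -0.002, "ty": 0.001, "tz": 0.116, "jaw": 0.022}, {"wx": 0, "wy": 0, "wz": 0, "tx": -0.002, "ty": 0.001, "tz": 0.116, "jaw": 0.015}, {"wx": 0, "wy": 0, "wz": 0, "tx": -0.002, "ty": 0.001, "tz": 0.116, "jaw": 0.01}, {"wx": 0, "wy": 0, "wz": 0, "tx": -0.002, "ty": 0.001, "tz": 0.116, "jaw": 0.01}, {"wx": 0, "wy": 0, "wz": 0, "tx": -0.002, "ty": 0.001, "tz": 0.116, "jaw": 0.01}])

```text
clock: 21.55
position: [0.4667, -0.0128, 0.0457]
ee_rot: [-0.0, 0.94, 0.342, 0.0]
wrist_force: [-1.3, 0.7, 4.2]
opening: 0.0211
gripper_force: 25.0
```

```bash
python3 -c "
from h import *
delta([.4523,.2551,.17],-53.8)"
```

```text
az now -50.0 wz rad 0.067 or -3.074 t [ 0.1615 -0.2144 -0.1241] tool z [ 8.e-04  7.e-04 -1.e+00] pos [ 0.4667 -0.0128  0.0457] open 0.0211 q7 -0.47 t 21.55
```

Converted, 0.067 rad / 4 = 0.0168.

Emit:
apply_moves(moves=[{"wx": 0, "wy": 0, "wz": 0, "tx": 0, "ty": 0, "tz": -0.015, "jaw": 0.01}, {"wx": 0, "wy": 0, "wz": 0, "tx": 0, "ty": 0, "tz": -0.045, "jaw": 0.01}, {"wx": 0, "wy": 0, "wz": 0, "tx": 0, "ty": 0, "tz": -0.08, "jaw": 0.01}, {"wx": 0, "wy": 0, "wz": 0, "tx": 0.004, "ty": -0.005, "tz": -0.11, "jaw": 0.01}, {"wx": 0, "wy": 0, "wz": 0.0025, "tx": 0.013, "ty": -0.018, "tz": -0.125, "jaw": 0.01}, {"wx": 0, "wy": 0, "wz": 0.005, "tx": 0.03, "ty": -0.04, "tz": -0.125, "jaw": 0.01}, {"wx": 0, "wy": 0, "wz": 0.0075, "tx": 0.05, "ty": -0.066, "tz": -0.125, "jaw": 0.01}, {"wx": 0, "wy": 0, "wz": 0.01, "tx": 0.071, "ty": -0.094, "tz": -0.125, "jaw": 0.01}, {"wx": 0, "wy": 0, "wz": 0.0125, "tx": 0.092, "ty": -0.122, "tz": -0.125, "jaw": 0.01}, {"wx": 0, "wy": 0, "wz": 0.015, "tx": 0.113, "ty": -0.15, "tz": -0.125, "jaw": 0.01}, {"wx": 0, "wy": 0, "wz": 0.0168, "tx": 0.133, "ty": -0.177, "tz": -0.125, "jaw": 0.01}, {"wx": 0, "wy": 0, "wz": 0.0168, "tx": 0.15, "ty": -0.199, "tz": -0.125, "jaw": 0.01}, {"wx": 0, "wy": 0, "wz": 0.0168, "tx": 0.1615, "ty": -0.2144, "tz": -0.125, "jaw": 0.01}, {"wx": 0, "wy": 0, "wz": 0.0168, "tx": 0.1615, "ty": -0.2144, "tz": -0.125, "jaw": 0.01}, {"wx": 0, "wy": 0, "wz": 0.0168, "tx": 0.1615, "ty": -0.2144, "tz": -0.12, "jaw": 0.01}, {"wx": 0, "wy": 0, "wz": 0.0168, "tx": 0.1615, "ty": -0.2144, "tz": -0.1, "jaw": 0.01}, {"wx": 0, "wy": 0, "wz": 0.0168, "tx": 0.1615, "ty": -0.2144, "tz": -0.08, "jaw": 0.01}, {"wx": 0, "wy": 0, "wz": 0.0168, "tx": 0.1615, "ty": -0.2144, "tz": -0.06, "jaw": 0.01}, {"wx": 0, "wy": 0, "wz": 0.0168, "tx": 0.1615, "ty": -0.2144, "tz": -0.055, "jaw": 0.01}, {"wx": 0, "wy": 0, "wz": 0.0168, "tx": 0.1615, "ty": -0.2144, "tz": -0.055, "jaw": 0.01}])

```text
clock: 23.22
position: [0.4512, 0.2527, 0.0989]
ee_rot: [0.001, 0.951, 0.31, -0.002]
wrist_force: [0.8, 0.0, 0.2]
opening: 0.0211
gripper_force: 25.0
```

Emit:
apply_moves(moves=[{"wx": 0, "wy": 0, "wz": 0, "tx": 0, "ty": 0, "tz": 0, "jaw": 0.01}, {"wx": 0, "wy": 0, "wz": 0, "tx": 0, "ty": 0, "tz": 0, "jaw": 0.01}])

```text
clock: 23.38
position: [0.453, 0.2547, 0.1014]
ee_rot: [-0.0, 0.951, 0.31, 0.001]
wrist_force: [0.6, -0.2, -1.0]
opening: 0.0206
gripper_force: 25.0
```

```bash
python3 -c "
from h import *
import cv2
delta([.4523,.2551,.062],-53.8)
cv2.imwrite('pics/s5.png',cv2.resize(env.capture('scene')[220:420,340:600,::-1],None,fx=3,fy=3))"
```

```text
az now -53.9 wz rad -0.001 or 3.14 t [-0.0005 -0.0007  0.0394] tool z [ 0.0017  0.0012 -1.    ] pos [0.453  0.2547 0.1014] open 0.0206 q7 -1.18 t 23.3833
```

View pics/s5.png

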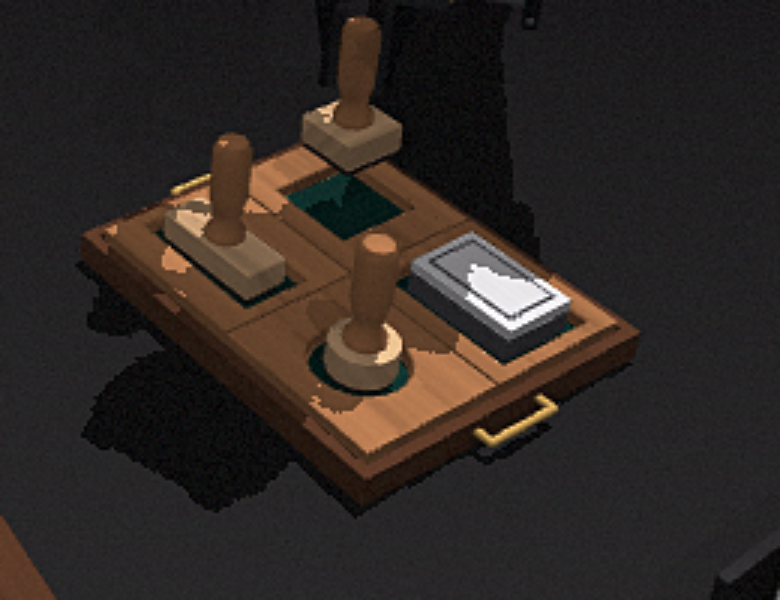

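The long, round and pad pockets are filled, and the square stamp is aligned over its pocket at crop (350,200). Lowering and releasing.

Emit:
apply_moves(moves=[{"wx": 0, "wy": 0, "wz": 0, "tx": 0, "ty": -0.001, "tz": 0.01, "jaw": 0.01}, {"wx": 0, "wy": 0, "wz": 0, "tx": 0, "ty": -0.001, "tz": 0.02, "jaw": 0.01}, {"wx": 0, "wy": 0, "wz": 0, "tx": 0, "ty": -0.001, "tz": 0.03, "jaw": 0.01}, {"wx": 0, "wy": 0, "wz": 0, "tx": 0, "ty": -0.001, "tz": 0.036, "jaw": 0.01}, {"wx": 0, "wy": 0, "wz": 0, "tx": 0, "ty": -0.001, "tz": 0.0393, "jaw": 0.01}, {"wx": 0, "wy": 0, "wz": 0, "tx": 0, "ty": -0.001, "tz": 0.0393, "jaw": 0.01}, {"wx": 0, "wy": 0, "wz": 0, "tx": 0, "ty": -0.001, "tz": 0.0393, "jaw": 0.01}])

```text
clock: 24.02
position: [0.4515, 0.2557, 0.0606]
ee_rot: [0.0, 0.951, 0.311, -0.0]
wrist_force: [0.9, -0.3, -0.6]
opening: 0.0209
gripper_force: 25.0
```

Emit:
apply_moves(moves=[{"wx": 0, "wy": 0, "wz": 0, "tx": 0, "ty": 0, "tz": 0.0005, "jaw": 0.03}, {"wx": 0, "wy": 0, "wz": 0, "tx": 0, "ty": 0, "tz": 0.0005, "jaw": 0.045}, {"wx": 0, "wy": 0, "wz": 0, "tx": 0, "ty": 0, "tz": 0.0005, "jaw": 0.045}, {"wx": 0, "wy": 0, "wz": 0, "tx": 0, "ty": 0, "tz": 0.0005, "jaw": 0.045}, {"wx": 0, "wy": 0, "wz": 0, "tx": 0, "ty": 0, "tz": -0.015, "jaw": 0.045}, {"wx": 0, "wy": 0, "wz": 0, "tx": 0, "ty": 0, "tz": -0.045, "jaw": 0.045}, {"wx": 0, "wy": 0, "wz": 0, "tx": 0, "ty": 0, "tz": -0.08, "jaw": 0.045}, {"wx": 0, "wy": 0, "wz": 0, "tx": 0, "ty": 0, "tz": -0.11, "jaw": 0.045}, {"wx": 0, "wy": 0, "wz": 0, "tx": -0.03, "ty": 0.03, "tz": -0.12, "jaw": 0.045}, {"wx": 0, "wy": 0, "wz": 0, "tx": -0.06, "ty": 0.06, "tz": -0.12, "jaw": 0.045}, {"wx": 0, "wy": 0, "wz": 0, "tx": -0.09, "ty": 0.09, "tz": -0.12, "jaw": 0.045}, {"wx": 0, "wy": 0, "wz": 0, "tx": -0.12, "ty": 0.12, "tz": -0.12, "jaw": 0.045}, {"wx": 0, "wy": 0, "wz": 0, "tx": -0.14, "ty": 0.14, "tz": -0.12, "jaw": 0.045}, {"wx": 0, "wy": 0, "wz": 0, "tx": -0.14, "ty": 0.14, "tz": -0.12, "jaw": 0.045}, {"wx": 0, "wy": 0, "wz": 0, "tx": -0.14, "ty": 0.14, "tz": -0.12, "jaw": 0.045}, {"wx": 0, "wy": 0, "wz": 0, "tx": -0.14, "ty": 0.14, "tz": -0.12, "jaw": 0.045}])

```text
clock: 25.35
position: [0.4214, 0.0608, 0.1812]
ee_rot: [-0.0, 0.95, 0.311, 0.0]
wrist_force: [-0.2, 0.2, 0.1]
opening: 0.045
gripper_force: 0.0
```

```bash
python3 -c "
from h import *
import cv2
a=env.capture('scene')[140:420,200:600,::-1];b=env.capture('top')[222:328,145:270,::-1]
cv2.imwrite('pics/s6.png',cv2.resize(a,None,fx=2,fy=2)); cv2.imwrite('pics/t6.png',cv2.resize(b,None,fx=5.5,fy=5.5,interpolation=cv2.INTER_CUBIC))
for n,p in dict(long=(.5423,.2507),sq=(.4523,.2551),rnd=(.5475,.3565),pad=(.4575,.361)).items():
    f=lambda z:((proj('top',[*p,z])-[145,222]+.5)*5.5-.5).round(0)
    print(n,'exp base top',f(.037),'handle top',f(.101))
print(env.observe()['clock'],env.observe()['position'])"
```

```text
long exp base top [464. 190.] handle top [440. 174.]
sq exp base top [446. 409.] handle top [420. 403.]
rnd exp base top [209. 173.] handle top [172. 156.]
pad exp base top [188. 391.] handle top [150. 385.]
25.45 [0.42156067 0.0614548  0.18101626]
```

View pics/s6.png

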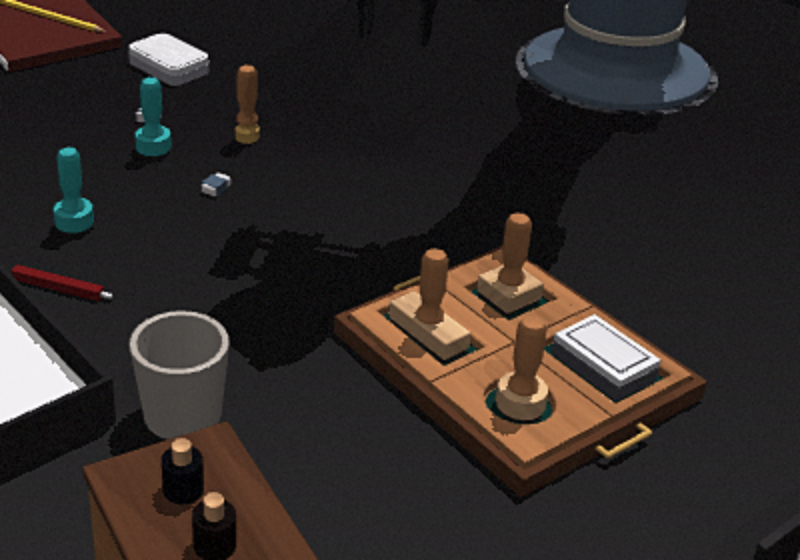

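View pics/t6.png

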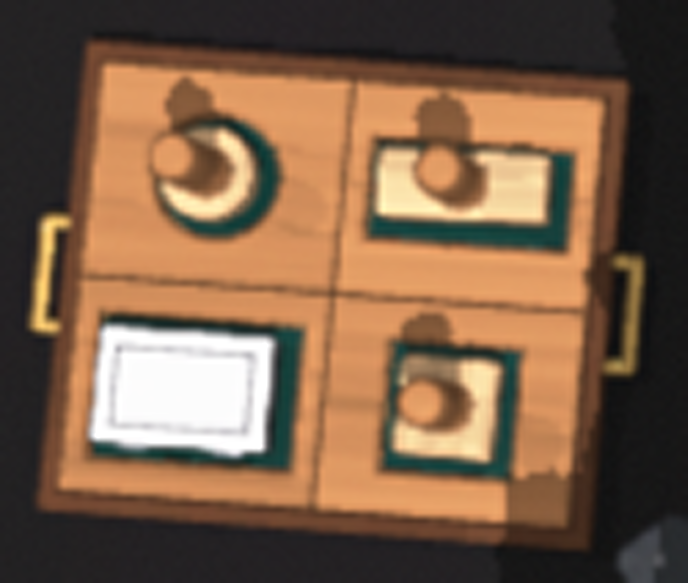

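All four pieces sit in their pockets within about 3 mm of centre. For example, the long base centre is at (463,186) against an expected (464,190), and the round handle top is at (174,156) against (172,156). The wax seal and mint tin have not moved.

```bash
python3 -c "
from rig import env
print(env.job_done())"
```

```text
the job is handed in; nothing more can be done
None
```

The job is handed in: the long, square and round stamps and the ink pad all sat in their own pockets in the last pictures, with the wax seal and mint tin where they started, at about 25 s of the 104 s limit; the judge's verdict was not returned.

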